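# Move the lathe carriage on by one turn for the next parting cut

### The job

A spacer has just been parted off the bar in the bench lathe; set the carriage for the next one. Swing the ball-ended clamp lever at the right of the saddle up to its stop to free the carriage, wind the handwheel on the apron by its crank handle one full turn anticlockwise (as the turner facing it sees it) until the handle is back where it began, which brings the carriage 20 mm nearer the chuck, then press the clamp lever down again fully home so that the carriage is clamped there, and let go. Leave the other things on the bench where they stand.

Things in the scene. Friction and masses are not known exactly. Their poses are not given: they have to be found in the camera images.
- crank_grip (a point): middle of the grip of the black crank handle of the carriage handwheel: a level round barrel, 17 mm thick, 45 long, on the wheel's front face 35 mm off its axis and parallel to it. This point is 31 mm in front of the wheel's face, 15 behind the handle's end. The handle spins freely on its pin, so fingers can hold it all the way round without turning. It starts at any angle round the wheel
- handwheel_centre (a point): centre of the steel carriage handwheel (100 mm wide, 12 thick, 3 spokes, 135 above the bench), the larger, lower one. Axes are the lathe's and do not turn: x into the lathe, away from the turner (robot), y to his left to the chuck, z up. Moves with the carriage. crank_grip is at (-37, 35 sin A, 35 cos A) mm, A its angle from straight up, growing anticlockwise (top towards +y)
- cross_handle (a point): front end of the short black handle of the smaller cross-slide handwheel (52 mm wide), fixed, not to be used; 72 mm higher than handwheel_centre, 70 mm to its right, 15 mm in front of it and so 22 mm behind crank_grip. It overhangs the crank: a gripper held upright strikes it, one leaning back 30 to 45 degrees towards the turner clears it
- lever_ball (a point): centre of the black ball, 24 mm in diameter, at the end of the steel clamp lever (round bar 11 mm thick), 85 mm from its hinge. The ball may turn between the fingers that hold it
- lever_hinge (a point): hinge pin of the clamp lever, at the front right of the saddle, 203 mm above the bench, 165 mm to the right of handwheel_centre. Axes as for handwheel_centre; moves with the carriage. The lever turns about y: its ball is at (-85 cos J, 0, 85 sin J) mm in these axes, J being the value of joint clamp_lever
- handwheel (a joint): angle of the handwheel in rad from its start: 0 at the start, wherever the handle then is; grows anticlockwise as the turner (robot) sees it. The carriage with all on it travels 20 mm along the lathe's y (to the chuck) per turn of +2 pi. About 3 N at the handle turns it once the clamp is free, and it stays where it is left. While the clamp lever is down the wheel is held fast
- clamp_lever (a joint): angle of the clamp lever in rad: 0 is flat towards the turner, the carriage clamped (the start); 1.3 is swung up to its stop, the carriage free. It stays where it is left; about 2 to 4 N at the ball moves it
- hut_a: small red model beach hut with white roof on four short metal legs, 48 x 44 x 105 mm tall; origin under its centre. Bystander
- hut_b: the same model hut in white. Bystander
- spacer_tin: low round open aluminium tin, 68 mm across and 26 mm high, holding a few cut-off round metal spacers; origin under its centre. Bystander
- chuck_key: T-shaped steel chuck key lying flat, 85 mm long with a 100 mm cross bar, 14 mm high; origin on the bench under the cross bar's middle, x axis along the shank. Bystander
- screwdriver: screwdriver lying flat on the bench; origin under its middle, x axis along it. Bystander
- drill: cordless drill standing on its battery, 190 mm tall; origin under its battery. Bystander
- brush_pot: white pot 88 mm across and 85 mm high with paint brushes standing up to 170 mm; origin under its centre. Bystander
- glue_bottle: yellow bottle 54 mm across, 130 mm high; origin under its centre. Bystander

How it is judged:
By the outcome, as a careful person would: the job done as asked, in the order asked, and still so for the second after the job is handed in, with the robot touching nothing.
It also fails if it takes over 72 s, if anything falls off the work surface, if the arm or the gripper's body presses on something with over 40 N, if the wrist force passes 120 N, or if a joint passes its speed limit or range.

### The arm

A 6-joint arm with a two-finger parallel gripper is mounted at the origin on the work surface. World frame = base frame: x ahead of the robot, y to its left, z up, the work surface at z = 0. Lengths are in mm, angles in degrees, forces in N, time in s.
With the tool pointing down it reaches from about 350 to 850 mm from the base axis. Payload 8.1 kg.
Tool frame: the origin (TCP) lies between the finger pads; the fingertips stand 22 mm ahead of it and the grasp point (between the pads) lies 3 mm ahead of it; z points along the fingers, y is the line along which they close (so a half turn about z gives the same grasp; the last joint's range is limited). The gripper opens to 85 mm and grips with 20 to 120 N. Pads are 22 mm wide; open, the fingers measure 114 mm over their backs; the gripper's body (76 mm by 85 mm) begins 54 mm behind the grasp point. The pads swing forward as they close: fully open they stand 13 mm farther back than shut.
Start: joints at [63.06, 7.471, 85.268, -0, 87.261, -4.893], TCP at [225.203, 556.137, 226.292] pointing down, gripper open.
Joint ranges: [-169.43, 169.43], [-51.17, 129.36], [1.28, 143.12], [-76.62, 256.62], [0, 156.53], [-152.29, 152.29]. Speed limits (degrees/s): [136.94, 136.94, 159.86, 180, 180, 180].

### API

Orientations are given as [roll, pitch, yaw] about the fixed x, y, z axes, in that order (R = Rz(yaw) Ry(pitch) Rx(roll)).
In Python, from bench import r, vision gives the robot as it stands.
- The arm moves only by the tool step_arm, never from a script. Its argument "targets" is a list that holds one entry, the list of rows, each a list of 6 numbers: the shift along the world's x, y, z in mm, then the turn, a rotation vector about the world's x, y, z in rad. In form: [[[x, y, z, rx, ry, rz], ...]]. A call has 1 to 12 rows; each row is the pose to reach, as a shift and turn from the pose commanded when the call began; what a row does not reach only later rows make up. A row lasts 1/12 s, in which the tool goes at most 41.7 mm and 7.16 degrees, less where a joint would pass 70% of its speed; a pose out of reach is approached as far as the arm can. A call with a gripper value outside its range is refused whole. "fingers" is the gripper's target within -1 to 1 (shut at 1, half-way at 0, fully open at -1), set as the call begins (left out, the last holds). The fingers move at their own pace and stop on an object; "newtons" is the grip in N (left out, the last holds). Time passes only in rows, so rows that repeat a pose let the fingers close. It gives the time, the measured TCP pose, the force, the opening and the grip force at its end, in the units of the state.
- r.sense(): the state, without advancing time (a new reading comes with each control period).
- vision.snapshot(name): name is "side" or "top"; returns a dict with "img" (480x640x3 uint8, blue, green, red), "mtx" (3x3 intrinsics, pixels), "eye" and "attitude" of the camera in the world. Camera axes: x right, y up, looking along -z (the intrinsics and any distortion apply to the point x, -y, -z); pixel columns grow to the right and rows downward; lengths in mm; the calibration is good to about 2 mm. A picture is of the moment at which its call begins. There is no depth.
- r.hand_in(): hands the job in; it is judged then, once.
The state is a dict: "time": time; "joint_pos": joint angles; "qd": joint speeds; "joint_efforts": joint torques, N m; "tool_pos": TCP position; "tcp_rot": TCP orientation; "ft_force": force on the tool from outside, world axes, zero at the start; "wrist_torque": the same for the moment, N m; "finger_gap": finger opening in mm; "grip_force": force on a finger pad.
Only numpy, scipy, OpenCV 4.12 (cv2) and the standard library are available. Lean on these libraries where they do the work, as an engineer would, in place of code of your own. Each camera call takes 0.05 s, during which the arm holds its last target. There are 200 camera calls.

## Working session

There is one attempt and no reset: what is moved stays moved. The work goes in short steps, Python scripts to look and compute and a tool call to move; the robot and the scene stay as the last step left them, time stands still between calls to the robot, and variables do not carry over. Pictures are saved under pics/ and viewed, at most 10 in all, crops included, and the job is handed in when it is done.

Besides the shell and the picture viewer there is one more tool, called after "Request:" as name(argument=value, ...) on one line, values as JSON. step_arm: Moves the arm, as the interface text tells. Its arguments: {"type":"object","properties":{"targets":{"type":"array"},"fingers":{"type":"number"},"newtons":{"type":"number"}},"required":["targets"]}

```bash
mkdir -p pics
python3 - <<'E'
from bench import r, vision
import cv2
for n in("side","top"):
    s=vision.snapshot(n); cv2.imwrite(f"pics/{n}0.png",s["img"]); print(n,{k:v for k,v in s.items() if k!="img"})
print(r.sense())
E
```

```text
side {'mtx': array([[473.9578403 ,   0.        , 320.28047083],
       [  0.        , 473.9578403 , 237.37548352],
       [  0.        ,   0.        ,   1.        ]]), 'eye': array([ -34.11409003, 1046.38842667, 1237.42518903]), 'attitude': array([ 4.62923566e+01, -2.59178205e-02, -1.52325780e+02])}
top {'mtx': array([[560.86964592,   0.        , 318.77941299],
       [  0.        , 560.86964592, 241.62649281],
       [  0.        ,   0.        ,   1.        ]]), 'eye': array([ 240.92520424,   38.88755472, 1630.92251313]), 'attitude': array([  9.21780906,  -1.2394078 , -88.38784259])}
{'time': 0.1, 'joint_pos': array([ 6.30608717e+01,  7.51044827e+00,  8.53231887e+01, -4.77576816e-04,
        8.72596515e+01, -4.89232413e+00]), 'qd': array([ 0.03260184, -0.09878168, -0.18257946, -0.00297716,  0.06385878,
       -0.01582851]), 'joint_efforts': array([ 1.62570832e-03, -5.70950532e+01, -5.01945627e+01, -7.55966289e-05,
        8.00191396e-03,  3.17900049e-05]), 'tool_pos': array([224.97052851, 555.69819419, 225.35135799]), 'tcp_rot': array([-1.79907011e+02, -7.48070287e-03,  1.57953213e+02]), 'ft_force': array([0.65260382, 0.26146335, 0.00115555]), 'wrist_torque': array([ 0.02911022, -0.01378656,  0.0445508 ]), 'grip_force': 0.0, 'finger_gap': 85.59342987883039}
```

View pics/side0.png

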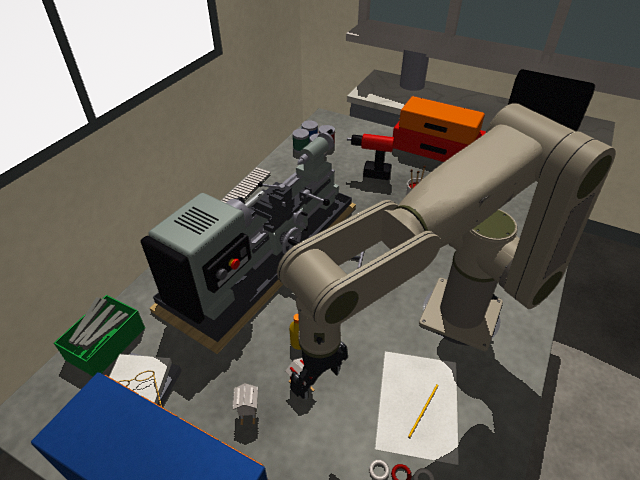

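View pics/top0.png

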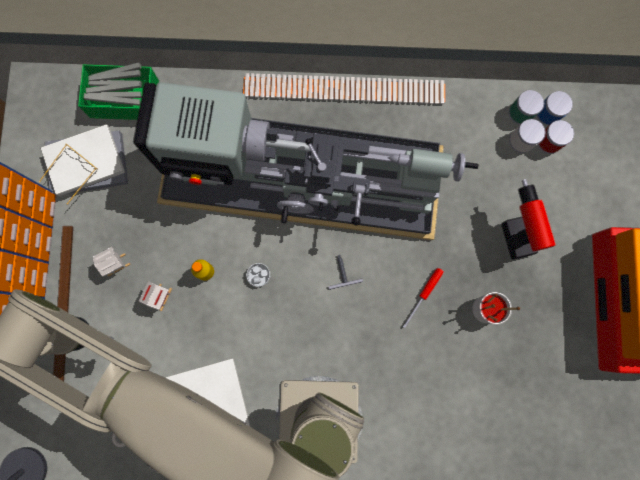

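The top view shows the carriage: crank around (285,215), cross handle near (318,205), lever ball near (357,220). I'll crop both views to enlarge them.

```bash
cat > h.py <<'E'
import numpy as np, cv2
from scipy.spatial.transform import Rotation as R
from bench import r, vision
def cam(s):
    return R.from_euler('xyz',s["attitude"],degrees=True).as_matrix()
def proj(s,P):
    p=(np.atleast_2d(P)-s["eye"])@cam(s); p=p*[1,-1,-1]
    q=p@s["mtx"].T; return q[:,:2]/q[:,2:]
def ray(s,u,v):
    d=np.linalg.inv(s["mtx"])@[u,v,1]; return cam(s)@(d*[1,-1,-1])
def atz(s,u,v,z):
    d=ray(s,u,v); return s["eye"]+d*(z-s["eye"][2])/d[2]
E
python3 - <<'E'
from h import *
a=cv2.imread("pics/top0.png")[150:240,240:390]; b=cv2.imread("pics/side0.png")[170:260,250:360]
a=cv2.resize(a,None,fx=5.3,fy=5.3,interpolation=cv2.INTER_CUBIC)
b=cv2.resize(b,None,fx=6,fy=6,interpolation=cv2.INTER_CUBIC)
cv2.imwrite("pics/ta.png",a);cv2.imwrite("pics/sa.png",b)
S=vision.snapshot("top");
for uv,z in [((159,200),20),((433,237),20),((357,221),203),((285,215),135),((443,145),20)]: print(uv,atz(S,*uv,z))
print(r.sense()["tool_pos"],proj(vision.snapshot("side"),r.sense()["tool_pos"]))
E
```

```text
(159, 200) [611.88947715 482.49866046  20.        ]
(433, 237) [ 527.58816323 -322.4939744    20.        ]
(357, 221) [530.9220573  -83.26206522 203.        ]
(285, 215) [554.99569906 107.28894505 135.        ]
(443, 145) [ 809.57467978 -354.0120815    20.        ]
[225.01394866 555.73052935 225.44658808] [[319.35857446 387.30859016]]
```

View pics/ta.png

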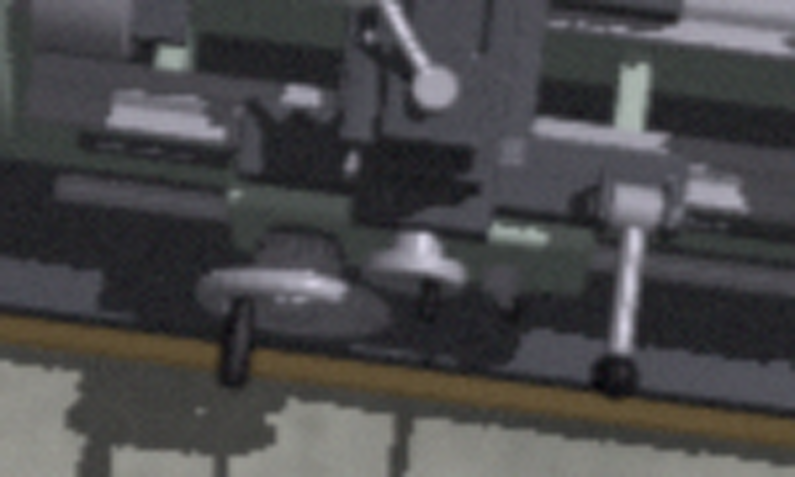

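View pics/sa.png

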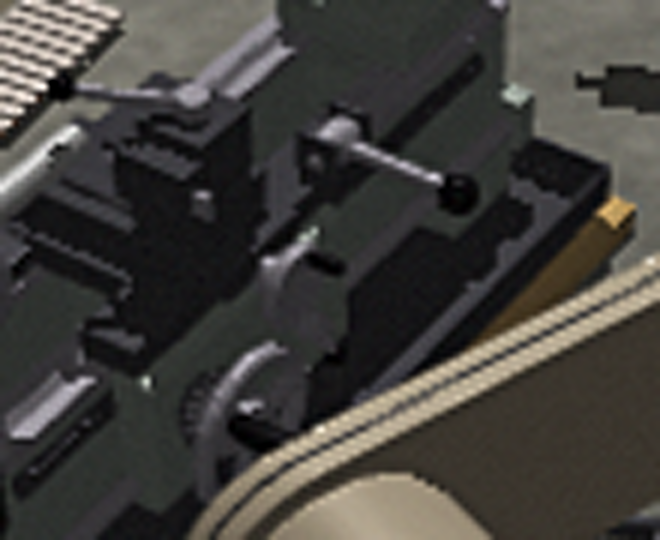

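The crops show the lever ball (top 356.2,220.9; side 326.3,202.3), the cross handle end (321.1,209.1; 306.3,214.2) and the crank handle upper left of its wheel, with its end at (284.2,221.7) in the top view. I'll fit the model to these points.

```bash
cat > fit.py <<'E'
from h import *
from scipy.optimize import least_squares
T=vision.snapshot("top");S=vision.snapshot("side")
obs=[("T","ball",356.2,220.9,1),("S","ball",326.3,202.3,1),("T","hinge",359.3,189,.4),
("T","cross",321.1,209.3,1),("S","cross",306.3,214.2,1),("T","cend",284.2,221.5,1),("T","cbase",285.7,207.5,.6),("S","cbase",290.2,240.8,.7)]
def pts(p):
    cx,cy,yaw,A,hx=p
    M=R.from_euler('z',yaw,degrees=True).as_matrix(); c=np.array([cx,cy,135])
    L=dict(hinge=[hx,-165,68],ball=[hx-85,-165,68],cross=[-15,-70,72],cend=[-52,35*np.sin(A),35*np.cos(A)],cbase=[-6,35*np.sin(A),35*np.cos(A)],grip=[-37,35*np.sin(A),35*np.cos(A)])
    return {k:c+M@np.array(v) for k,v in L.items()}
def f(p):
    P=pts(p); e=[]
    for c,k,u,v,w in obs: e+=list(w*(proj(T if c=="T" else S,P[k])[0]-[u,v]))
    return np.array(e+[(p[2]+6)*2])
for A0 in(0.5,1.5,2.5):
    s=least_squares(f,[600,90,-6,A0,40]); print(s.cost,s.x.round(2),np.degrees(s.x[3]))
    if A0==.5: print(f(s.x).round(1)); print({k:v.round(1) for k,v in pts(s.x).items()})
E
python3 fit.py
```

```text
3.3223312030422076 [579.38  80.24  -5.85   0.74  53.67] 42.63979846048831
[-0.2 -0.1  0.4 -0.9  0.2  0.1 -0.5  0.3  0.8 -0.3 -0.6  0.6  0.2 -1.2
 -1.  -1.1  0.3]
{'hinge': array([615.9, -89.4, 203. ]), 'ball': array([531.4, -80.7, 203. ]), 'cross': array([557.3,  12.1, 207. ]), 'cend': array([530.1, 109.1, 160.7]), 'cbase': array([575.8, 104.4, 160.7]), 'grip': array([545. , 107.6, 160.7])}
3.3223312028935563 [579.38  80.24  -5.85   0.74  53.67] 42.639920117915416
3.3223312028867804 [579.38  80.24  -5.85   0.74  53.67] 42.63988780218794
```

Run:
```python
from h import *
L=R.from_euler('z',-5.85,degrees=True)
Rt=L*R.from_euler('y',-40,degrees=True)*L.inv()*R.from_euler('z',174.15,degrees=True)*R.from_euler('x',180,degrees=True)
R0=R.from_euler('xyz',[-180,0,157.953],degrees=True)
rv=(Rt*R0.inv()).as_rotvec(); print(rv.round(3),np.degrees(np.linalg.norm(rv)),Rt.as_euler('xyz',degrees=True)); print(Rt.as_matrix().round(3))
```

```text
[-0.169 -0.68   0.271] 43.03006084632769 [180.    40.   174.15]
[[-0.762  0.102  0.639]
 [ 0.078  0.995 -0.066]
 [-0.643  0.    -0.766]]
```

Request:
step_arm(targets=[[[0,0,35,0,0,0],[0,0,70,0,0,0],[0,0,105,0,0,0],[5,-15,125,-0.017,-0.068,0.027],[15,-45,130,-0.034,-0.136,0.054],[26,-75,130,-0.051,-0.204,0.081],[38,-108,130,-0.068,-0.272,0.108],[50,-141,130,-0.085,-0.34,0.135],[62,-174,130,-0.101,-0.408,0.163],[75,-207,130,-0.118,-0.476,0.19],[87,-240,130,-0.135,-0.544,0.217],[100,-273,130,-0.152,-0.612,0.244]]], fingers=-1)

```text
time: 1.3
tool_pos: [325.5, 281.9, 356.5]
tcp_rot: [179.4, 36.2, 172.3]
ft_force: [0.9, 0.1, 1.3]
finger_gap: 85.3
grip_force: 0.0
```

Request:
step_arm(targets=[[[11,-33,0,-0.017,-0.068,0.027],[22,-66,0,-0.017,-0.068,0.027],[33,-99,0,-0.017,-0.068,0.027],[44,-132,0,-0.017,-0.068,0.027],[55,-165,0,-0.017,-0.068,0.027],[66,-198,0,-0.017,-0.068,0.027],[77,-231,0,-0.017,-0.068,0.027],[90,-264,-10,-0.017,-0.068,0.027],[105,-297,-30,-0.017,-0.068,0.027],[122,-328,-50,-0.017,-0.068,0.027],[138,-350,-70,-0.017,-0.068,0.027],[148,-358,-84,-0.017,-0.068,0.027]]])

```text
time: 2.3
tool_pos: [506.5, -24.7, 308.3]
tcp_rot: [-179.9, 39.5, 174.1]
ft_force: [1.9, 0.3, -0.8]
finger_gap: 85.5
grip_force: 0.0
```

Run:
```python
from h import *
s=r.sense(); print(s["tool_pos"],s["tcp_rot"],s["joint_pos"].round(1))
a=vision.snapshot("side")["img"][130:270,240:420]; b=vision.snapshot("top")["img"][140:250,240:400]
a=cv2.resize(a,(720,560),interpolation=cv2.INTER_CUBIC); cv2.imwrite("pics/s2.png",a)
```

```text
[506.47278641 -24.65063053 308.26939958] [-179.88880692   39.51604346  174.12849072] [-10.8 -51.2 130.3   3.4  61.5 -95.5]
```

View pics/s2.png

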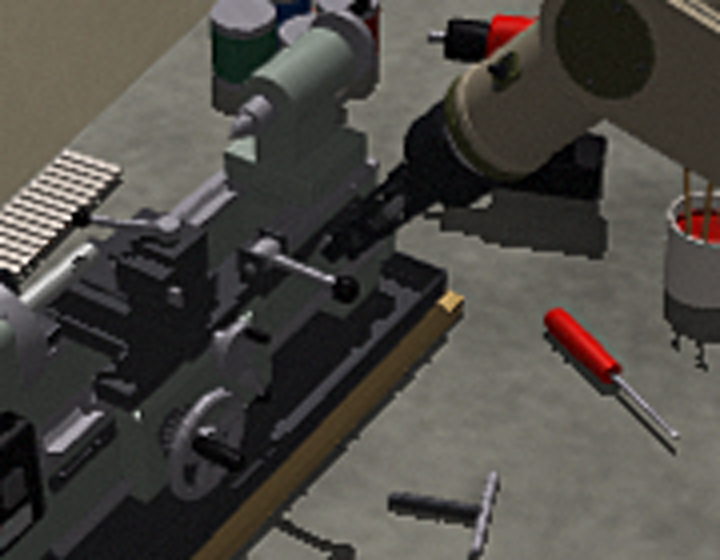

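The arm's joint 2 sits at its limit (-51.2°), so the 40° lean is too close in here. The picture shows the lever ball free at (345,288) and the gripper above and behind it. I'll look for usable kinematics.

Run:
```python
from h import *
print([a for a in dir(r) if a[0]!='_'],[a for a in dir(vision) if a[0]!='_'])
s=r.sense(); print(s["time"],s["tool_pos"],s["tcp_rot"],s["joint_pos"],s["qd"].round(2))
```

```text
['PlanningError', 'hand_in', 'sense'] ['snapshot']
2.4 [503.94367883 -30.31879286 301.70065448] [-179.80463777   38.9175945   173.52887664] [-11.40339136 -51.038337   130.64653716   3.29842209  61.60471038
 -95.41052184] [ 9.01 -0.78 -3.22 -3.57  2.51 10.35]
```

Request:
step_arm(targets=[[[0,-10,0,0.009,0.087,0],[0,-20,0,0.018,0.174,0],[0,-35,0,0.027,0.26,0],[0,-50,0,0.036,0.347,0],[0,-50,0,0.036,0.347,0]]])

```text
time: 2.82
tool_pos: [506.6, -74.6, 305.8]
tcp_rot: [-179.9, 18.8, 174.1]
ft_force: [-0.7, -0.5, 0.0]
finger_gap: 85.6
grip_force: 0.0
```

Run:
```python
from h import *
s=r.sense(); print(s["time"],s["tool_pos"],s["tcp_rot"],s["joint_pos"],s["qd"].round(2))
```

```text
2.8167 [506.57568238 -74.5830912  305.78312196] [-179.89408517   18.82167297  174.05575441] [ -16.50299921  -26.94769143  109.70242965    3.34969757   78.72074351
 -100.66068625] [ 1.92 -6.82  6.25  1.4  -4.78  2.16]
```

```bash
cat > kin.py <<'E'
from h import *
from scipy.optimize import least_squares
D=[([63.0609,7.5104,85.3232,0,87.2597,-4.8923],[224.9705,555.6982,225.3514],[-179.907,-.0075,157.953]),
([-11.4034,-51.0383,130.6465,3.2984,61.6047,-95.4105],[503.9437,-30.3188,301.7007],[-179.8046,38.9176,173.5289]),
([-16.503,-26.9477,109.7024,3.3497,78.7207,-100.6607],[506.5757,-74.5831,305.7831],[-179.894,18.8217,174.0558])]
def e(a,t): return R.from_euler(a,t,degrees=True)
def rot(q,s=1): return e('z',q[0])*e('y',q[1])*e('y',q[2])*e('z',q[3])*e('y',q[4])*e('z',s*q[5])
def fk(q,P):
    a1,b,d1,L2,a3,L3,d6=P
    v=np.array([a3,0,L3])+(e('z',q[3])*e('y',q[4])).apply([0,0,d6])
    v=np.array([0,0,L2])+e('y',q[2]).apply(v)
    return e('z',q[0]).apply(np.array([a1,b,d1])+e('y',q[1]).apply(v))
sol=least_squares(lambda P:np.r_[np.concatenate([fk(q,P)-p for q,p,_ in D]),0.01*(P[4]),.003*(P[6]-200)],[50,50,350,350,0,350,200])
P=sol.x
K=rot(D[0][0]).inv()*e('xyz',D[0][2])
def ik(p,Rt,q0):
    lo=np.array([-169,-51,1.5,-76,0.5,-152]);hi=np.array([169,129,143,256,156,152])
    g=lambda q:np.r_[fk(q,P)-p,100*(rot(q)*K*Rt.inv()).as_rotvec()]
    s=least_squares(g,np.clip(q0,lo+.1,hi-.1),bounds=(lo,hi)); return s.x,np.abs(g(s.x)).max()
def tool(lean,yaw=-5.85):
    L=e('z',yaw); return L*e('y',-lean)*L.inv()*e('z',180+yaw)*e('x',180)
E
python3 - <<'E'
from kin import *
print(P.round(1),sol.cost,[ (fk(q,P)-p).round(1) for q,p,_ in D])
print([np.degrees((rot(q)*K*e('xyz',t).inv()).magnitude()) for q,_,t in D])
ball=np.array([531.4,-80.7,203]); h=np.array([615.9,-89.4,203]);c=np.array([579.4,80.2,135])
X=np.array([.995,-.102,0]);Y=np.array([.102,.995,0]);Z=np.array([0,0,1])
for lean in(0,10,20,30,35,40):
    Rt=tool(lean); z=Rt.as_matrix()[:,2]
    for n,p in [("b0",ball),("b1",h-22.7*X+82*Z)]+[(A,c-39*X+35*np.sin(np.radians(A))*Y+35*np.cos(np.radians(A))*Z) for A in(0,90,180,270)]:
        o=[]
        for back in(0,50,80):
            q,er=ik(p-back*z,Rt,D[2][0]); o.append((round(er,1),q[1].round(),q[2].round(),q[3].round(),q[4].round(),q[5].round()))
        print(lean,n,*[(float(a[0]),[int(x) for x in a[1:]]) for a in o])
E
```

```text
[  1.6  51.2 313.6 366.9  56.3 551.9 368.4] 0.30226911368888965 [array([-0. ,  0.1,  0. ]), array([-0. , -0. ,  0.1]), array([-0. , -0. , -0.1])]
[np.float64(1.2722225550582552e-14), np.float64(0.0005159705051386978), np.float64(0.0005570086835125287)]
0 b0 (0.0, [-2, 97, 0, 85, -98]) (0.0, [-3, 93, 0, 90, -98]) (0.0, [-3, 90, 0, 93, -98])
0 b1 (0.0, [7, 80, 0, 93, -97]) (0.0, [7, 75, 0, 98, -97]) (0.0, [7, 72, 0, 102, -97])
0 0 (0.0, [1, 98, 0, 81, -81]) (0.0, [-1, 94, 0, 86, -81]) (0.0, [-1, 92, 0, 89, -81])
0 90 (0.0, [4, 98, 0, 77, -77]) (0.0, [2, 95, 0, 83, -77]) (0.0, [1, 93, 0, 86, -77])
0 180 (0.0, [5, 102, 0, 73, -81]) (0.0, [2, 99, 0, 79, -81]) (0.0, [1, 97, 0, 82, -81])
0 270 (0.0, [1, 101, 0, 77, -84]) (0.0, [-1, 98, 0, 83, -84]) (0.0, [-2, 96, 0, 86, -84])
10 b0 (0.0, [-12, 107, 2, 75, -100]) (0.0, [-14, 104, 2, 80, -100]) (0.0, [-16, 102, 2, 84, -100])
10 b1 (0.0, [-3, 91, 1, 83, -98]) (0.0, [-5, 87, 1, 88, -98]) (0.0, [-5, 85, 1, 91, -98])
10 0 (0.0, [-9, 108, -2, 71, -79]) (0.0, [-12, 105, -2, 77, -79]) (0.0, [-13, 103, -2, 80, -79])
10 90 (0.0, [-5, 108, -3, 67, -75]
[... 1973 characters left out ...]
 [-32, 136, -8, 42, -76]) (0.0, [-41, 137, -8, 50, -77]) (0.0, [-46, 137, -8, 55, -77])
40 b0 (0.0, [-43, 137, 13, 48, -110]) (2.0, [-51, 137, 12, 57, -110]) (7.7, [-51, 133, 12, 64, -109])
40 b1 (0.0, [-32, 122, 10, 51, -106]) (0.0, [-39, 122, 10, 58, -106]) (0.0, [-42, 122, 10, 62, -106])
40 0 (0.0, [-36, 136, -16, 41, -65]) (0.0, [-45, 138, -15, 50, -66]) (0.0, [-50, 138, -15, 55, -66])
40 90 (0.0, [-28, 136, -24, 37, -54]) (0.0, [-38, 138, -22, 45, -55]) (0.0, [-44, 138, -21, 50, -56])
40 180 (0.0, [-29, 140, -20, 31, -60]) (0.0, [-41, 143, -18, 41, -62]) (1.3, [-46, 143, -17, 47, -63])
40 270 (0.0, [-36, 141, -11, 36, -73]) (0.0, [-48, 143, -10, 46, -74]) (2.7, [-51, 141, -11, 53, -73])
```

Request:
step_arm(targets=[[[2,-2,-20,0,0,0],[4,-4,-40,0,0,0],[5,-4,-47,0,0,0],[5,-4,-47,0,0,0],[5,-4,-47,0,0,0]]])

```text
time: 3.23
tool_pos: [510.3, -76.0, 260.4]
tcp_rot: [-179.9, 19.3, 174.2]
ft_force: [-0.0, 0.1, -0.3]
finger_gap: 85.5
grip_force: 0.0
```

```bash
cat > look.py <<'E'
import sys
from h import *
s=r.sense(); print(s["time"],s["tool_pos"].round(1),s["tcp_rot"].round(2),s["ft_force"].round(1),s["finger_gap"].round(1))
T=vision.snapshot("top")["img"][140:240,250:400]; S=vision.snapshot("side")["img"][150:270,240:370]
T=cv2.resize(T,None,fx=2.66,fy=2.66,interpolation=cv2.INTER_CUBIC);S=cv2.resize(S,None,fx=4.5,fy=4.5,interpolation=cv2.INTER_CUBIC)
H=np.zeros((540,800,3),np.uint8)
if sys.argv[2]=="S": H=S
else: H=cv2.resize(T,None,fx=2,fy=2)
cv2.imwrite(f"pics/{sys.argv[1]}.png",H)
E
python3 look.py v3 S
```

```text
Traceback (most recent call last):
  File "look.py", line 3, in <module>
    s=r.sense(); print(s["time"],s["tool_pos"].round(1),s["tcp_rot"].round(2),s["ft_force"].round(1),s["finger_gap"].round(1))
                                                                                                     ^^^^^^^^^^^^^^^^^^^^^
AttributeError: 'float' object has no attribute 'round'
```

Request:
step_arm(targets=[[[5,-1,-15,0,0,0],[10,-2,-30,0,0,0],[16,-4,-45,0,0,0],[21,-5,-58,0,0,0],[21,-5,-58,0,0,0],[21,-5,-58,0,0,0]]])

```text
time: 3.73
tool_pos: [531.7, -81.4, 203.0]
tcp_rot: [-179.9, 19.3, 174.2]
ft_force: [-0.1, -0.6, 0.2]
finger_gap: 85.1
grip_force: 0.0
```

```bash
sed -i 's/s\["finger_gap"\].round(1)/s["finger_gap"]/' look.py; python3 look.py v3 S
```

```text
3.7333 [531.7 -81.4 203. ] [-179.92   19.33  174.16] [-0.1 -0.6  0.2] 85.07245290889311
```

View pics/v3.png

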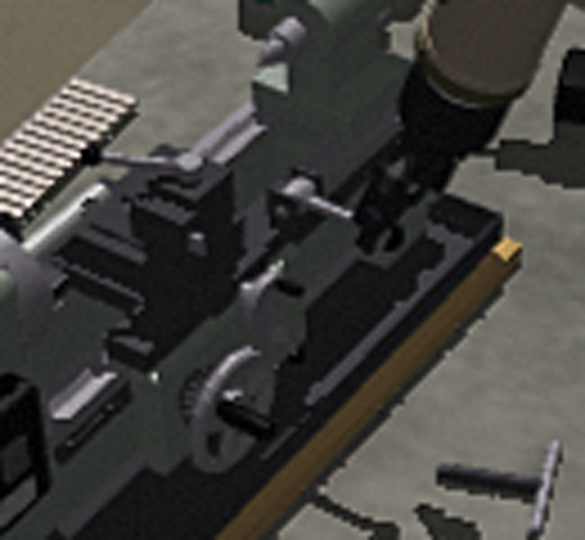

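The side view shows the fingers straddling the ball at (378,215). The whole crank handle is visible, with its end at (262,428). Now I'll close.

Request:
step_arm(targets=[[[0,0,0,0,0,0],[0,0,0,0,0,0],[0,0,0,0,0,0],[0,0,0,0,0,0],[0,0,0,0,0,0],[0,0,0,0,0,0],[0,0,0,0,0,0],[0,0,0,0,0,0]]], fingers=1, newtons=30)

```text
time: 4.5
tool_pos: [531.9, -77.7, 202.5]
tcp_rot: [179.7, 19.3, 174.2]
ft_force: [-1.5, 19.0, 5.7]
finger_gap: 17.5
grip_force: 27.5
```

```bash
sed -i 's/^("T","cross"/("S","cend",298.2,245.1,1),&/' fit.py; sed -i 's/,(.S.,.cross/,("S","cross"/' fit.py
python3 - <<'E'
import re
src=open('fit.py').read()
exec(src)
X=np.array([.995,-.102,0]);
print([( (X*85*(1-np.cos(j))).round(1), round(85*np.sin(j),1)) for j in np.arange(.1,1.45,.1)])
E
```

```text
Traceback (most recent call last):
SyntaxError: unterminated string literal (detected at line 5)
```

Run:
```python
from h import *
s=r.sense(); print(s["tool_pos"].round(1),s["finger_gap"],s["grip_force"],s["ft_force"])
S=vision.snapshot("side"); T=vision.snapshot("top")
print(proj(S,[531.9,-77.7,202.5]),proj(T,[531.9,-77.7,202.5]))
a=S["img"][180:220,305:350]; b=T["img"][175:235,330:380]
a=cv2.resize(a,(450,400),interpolation=cv2.INTER_CUBIC);b=cv2.resize(b,(333,400),interpolation=cv2.INTER_CUBIC)
cv2.imwrite("pics/v4.png",np.clip(np.hstack([a,b]).astype(float)*2,0,255).astype(np.uint8))
```

```text
[531.9 -77.7 202.5] 17.47133852304043 27.503632307052612 [-1.4657083  19.0294313   5.73989678]
[[326.21496613 201.96681397]] [[354.85408312 220.60079945]]
```

View pics/v4.png

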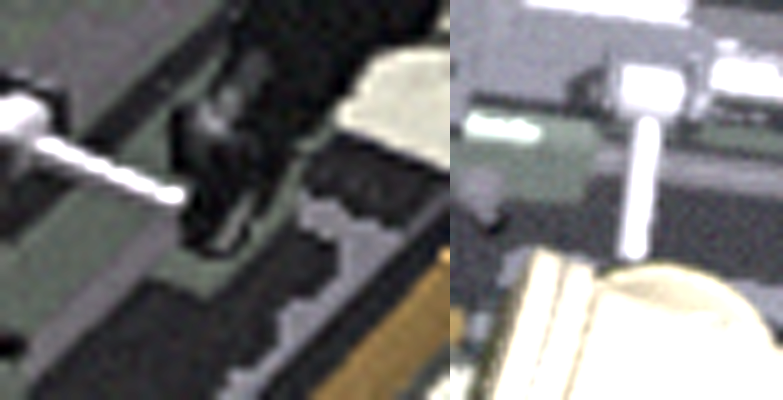

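Request:
step_arm(targets=[[[0,2,0,0,0,0],[0.5,3.5,0,0,0,0],[0.8,3.6,8.5,0,0,0],[2,3.5,16.9,0,0,0],[4.2,3.3,25.1,0,0,0],[7,3,33.1,0,0,0],[10.7,2.6,40.8,0,0,0],[10.7,2.6,40.8,0,0,0]]])

```text
time: 5.27
tool_pos: [543.8, -79.6, 245.5]
tcp_rot: [-179.9, 19.5, 174.1]
ft_force: [0.4, 0.4, 0.3]
finger_gap: 0.1
grip_force: 0.0
```

The grip slipped off. I'll find where the ball really is.

Run:
```python
from h import *
S=vision.snapshot("side"); T=vision.snapshot("top")
print(r.sense()["tool_pos"],proj(S,r.sense()["tool_pos"]),proj(S,[531.4,-80.7,203]))
a=S["img"][170:230,300:360]; b=T["img"][175:235,330:380]
a=cv2.resize(a,(450,450),interpolation=cv2.INTER_CUBIC);b=cv2.resize(b,(375,450),interpolation=cv2.INTER_CUBIC)
cv2.imwrite("pics/v5.png",np.clip(np.hstack([a,b])[:,:800].astype(float)*2,0,255).astype(np.uint8))
```

```text
[542.58387876 -79.32645439 243.22019344] [[323.73057334 191.42392738]] [[326.7450456 201.4040122]]
```

View pics/v5.png

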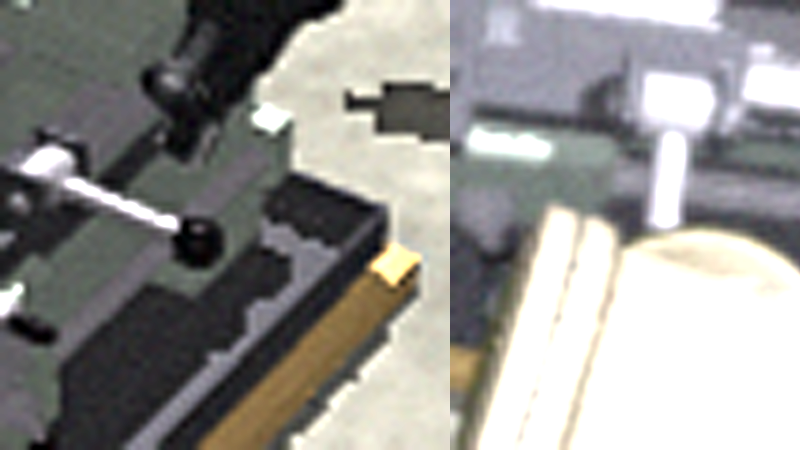

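The picture shows the ball still down at (199,241) in the crop. The closed fingertips end about 18 mm short of where I assumed. The pads met the ball only at their tips, and the reaction force along -tool z agrees. I'll open and go 16 mm deeper, with about 3.5 mm more y.

Request:
step_arm(targets=[[[-8,1,5,0,0,0],[-16,2,5,0,0,0],[-22,2.3,0,0,0,0],[-22,2.3,0,0,0,0],[-22,2.3,0,0,0,0],[-22,2.3,0,0,0,0],[-22,2.3,-9,0,0,0],[-18,2,-20,0,0,0],[-13,1.6,-34,0,0,0],[-8,1.2,-48,0,0,0],[-5,1,-57,0,0,0],[-5,1,-57,0,0,0]]], fingers=-1)

```text
time: 6.37
tool_pos: [535.9, -77.6, 181.8]
tcp_rot: [-180.0, 19.0, 174.1]
ft_force: [-0.4, -0.4, -0.9]
finger_gap: 85.4
grip_force: 0.0
```

Request:
step_arm(targets=[[[0,0,0,0,0,0],[0,0,0,0,0,0],[0,0,0,0,0,0],[0,0,0,0,0,0],[0,0,0,0,0,0],[0,0,0,0,0,0],[0,0,0,0,0,0],[0,0,0,0,0,0]]], fingers=1)

```text
time: 7.03
tool_pos: [537.6, -77.6, 186.8]
tcp_rot: [-180.0, 19.4, 174.1]
ft_force: [-3.0, 4.5, 5.9]
finger_gap: 21.6
grip_force: 29.2
```

Request:
step_arm(targets=[[[0,1,0,0,0,0],[0.2,1,6,0,0,0],[0.8,1,12,0,0,0],[1.7,1,17,0,0,0],[1.7,1,17,0,0,0]]], newtons=45)

```text
time: 7.45
tool_pos: [539.2, -77.6, 203.7]
tcp_rot: [-179.9, 19.3, 174.1]
ft_force: [0.5, -1.5, -0.3]
finger_gap: 21.1
grip_force: 44.4
```

Request:
step_arm(targets=[[[2.1,-0.2,8.2,0,0,0],[5,-0.5,16.2,0,0,0],[8.7,-0.9,23.9,0,0,0],[13,-1.3,31.1,0,0,0],[18.2,-1.9,37.9,0,0,0]]])

```text
time: 7.87
tool_pos: [557.0, -79.3, 240.3]
tcp_rot: [-179.9, 19.2, 174.1]
ft_force: [9.5, -4.7, -11.8]
finger_gap: 21.0
grip_force: 44.6
```

Request:
step_arm(targets=[[[7.8,-0.8,4.5,0,0,0],[14,-1.4,9.8,0,0,0],[20.5,-2,14.6,0,0,0],[27.6,-2.8,18.8,0,0,0],[27.6,-2.8,18.8,0,0,0]]])

```text
time: 8.28
tool_pos: [586.4, -81.8, 261.5]
tcp_rot: [-179.9, 19.4, 174.1]
ft_force: [0.2, 0.4, 0.4]
finger_gap: -0.1
grip_force: 0.0
```

Slipped again. I'll back off and measure the lever angle from the bright bar in the pictures.

Request:
step_arm(targets=[[[-5,0.5,14,0,0,0],[-10,1,28,0,0,0],[-16,2,44,0,0,0],[-40,4,60,0,0,0],[-70,7,60,0,0,0],[-95,9,60,0,0,0],[-95,9,60,0,0,0]]])

```text
time: 8.87
tool_pos: [487.3, -72.2, 321.0]
tcp_rot: [-179.9, 19.4, 174.2]
ft_force: [-1.0, -0.6, 0.1]
finger_gap: -0.1
grip_force: 0.0
```

```bash
cat > lev.py <<'E'
from h import *
def lev(hinge=np.array([615.9,-89.4,203.]),yaw=-5.85):
    S=vision.snapshot("side"); g=S["img"].mean(2)
    X=R.from_euler('z',yaw,degrees=True).apply([1,0,0]); o=[]
    for J in np.arange(-.1,1.5,.05):
        d=-X*np.cos(J)+np.array([0,0,np.sin(J)])
        uv=proj(S,hinge+np.outer(np.linspace(28,66,25),d)).astype(np.float32)
        b=cv2.remap(g.astype(np.float32),uv[:,0],uv[:,1],cv2.INTER_LINEAR).ravel()
        ub=proj(S,hinge+np.array([d*85])).astype(np.float32); 
        k=cv2.remap(cv2.blur(g,(5,5)).astype(np.float32),ub[:,0],ub[:,1],cv2.INTER_LINEAR).ravel()
        o.append((round(J,2),int(b.mean()),int(np.percentile(b,10)),int(k[0])))
    return o,S
if __name__=="__main__":
    o,S=lev(); print(o); s=r.sense(); print(s["time"],s["tool_pos"],s["tcp_rot"],proj(S,s["tool_pos"]))
    a=cv2.resize(S["img"][140:220,285:365],(560,560),interpolation=cv2.INTER_CUBIC); cv2.imwrite("pics/v6.png",np.clip(a.astype(float)*2,0,255).astype(np.uint8))
E
python3 lev.py
```

```text
[(np.float64(-0.1), 44, 35, 48), (np.float64(-0.05), 43, 30, 48), (np.float64(0.0), 43, 25, 48), (np.float64(0.05), 42, 22, 48), (np.float64(0.1), 41, 21, 49), (np.float64(0.15), 39, 20, 51), (np.float64(0.2), 38, 18, 51), (np.float64(0.25), 36, 17, 51), (np.float64(0.3), 34, 17, 50), (np.float64(0.35), 33, 16, 48), (np.float64(0.4), 30, 15, 47), (np.float64(0.45), 29, 17, 47), (np.float64(0.5), 28, 18, 44), (np.float64(0.55), 27, 16, 38), (np.float64(0.6), 33, 18, 29), (np.float64(0.65), 40, 21, 18), (np.float64(0.7), 44, 22, 11), (np.float64(0.75), 58, 48, 13), (np.float64(0.8), 83, 73, 21), (np.float64(0.85), 74, 60, 32), (np.float64(0.9), 56, 51, 43), (np.float64(0.95), 49, 43, 48), (np.float64(1.0), 48, 41, 50), (np.float64(1.05), 49, 47, 49), (np.float64(1.1), 50, 48, 49), (np.float64(1.15), 51, 47, 49), (np.float64(1.2), 51, 48, 49), (np.float64(1.25), 49, 48, 49), (np.float64(1.3), 49, 48, 49), (np.float64(1.35), 49, 47, 50), (np.float64(1.4), 49, 46, 50), (np.float64(1.45), 49, 46, 50)]
8.9167 [488.88232821 -72.55369899 320.9710691 ] [-179.90018296   19.45782988  174.14497287] [[337.71506368 178.31410594]]
```

Run:
```python
from h import *
s=r.sense(); S=vision.snapshot("side"); M=R.from_euler('xyz',s["tcp_rot"],degrees=True).as_matrix(); p=s["tool_pos"]
x0,y0,f=295,145,8
a=cv2.resize(S["img"][y0:y0+70,x0:x0+75],None,fx=f,fy=f,interpolation=cv2.INTER_CUBIC); a=np.clip(a.astype(float)*2.5,0,255).astype(np.uint8)
for k,c in((0,(0,255,0)),(22,(0,0,255)),(-51,(255,0,0))):
    for y in (-14,14):
        u=proj(S,p+M@[0,y,k])[0]; cv2.circle(a,tuple(int(v) for v in ((u-[x0,y0]+.5)*f)),3,c,-1)
cv2.imwrite("pics/v7.png",a)
```

```text
(no output)
```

View pics/v7.png

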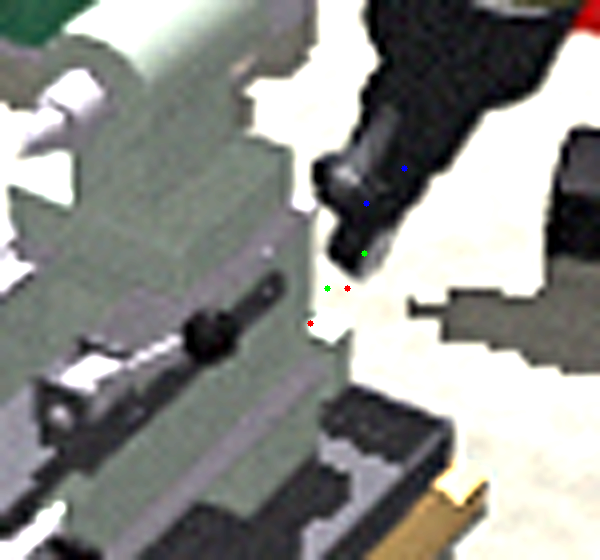

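Run:
```python
from h import *
S=vision.snapshot("side");T=vision.snapshot("top")
print(proj(S,[0,0,10]),proj(T,[0,0,10]))
for uv in((420,327),(491,346),(505,293)): print("S",uv,atz(S,*uv,10).round(0))
for uv in((281,381),(358,381)): print("T",uv,atz(T,*uv,10).round(0))
p=np.array([225,555.7,225.4]); 
M=R.from_euler('xyz',[-180,0,157.95],degrees=True).as_matrix()
for y in(-50,50): print(proj(S,p+M@[0,y,9]),proj(S,p+M@[0,y,-15]))
i=cv2.imread("pics/side0.png")[330:410,270:370]; cv2.imwrite("pics/v8.png",cv2.resize(np.clip(i.astype(float)*1.8,0,255).astype(np.uint8),None,fx=7,fy=7,interpolation=cv2.INTER_CUBIC))
```

```text
[[461.33448286 310.55048568]] [[317.71118052 420.67633343]]
S (420, 327) [ 97. 123.  10.]
S (491, 346) [-116.   90.   10.]
S (505, 293) [-109. -140.   10.]
T (281, 381) [105. 106.  10.]
T (358, 381) [ 111. -111.   10.]
[[335.42614509 376.76329579]] [[335.65634839 371.4543007 ]]
[[302.6986691  402.31302668]] [[302.43014856 397.16854374]]
```

View pics/v8.png

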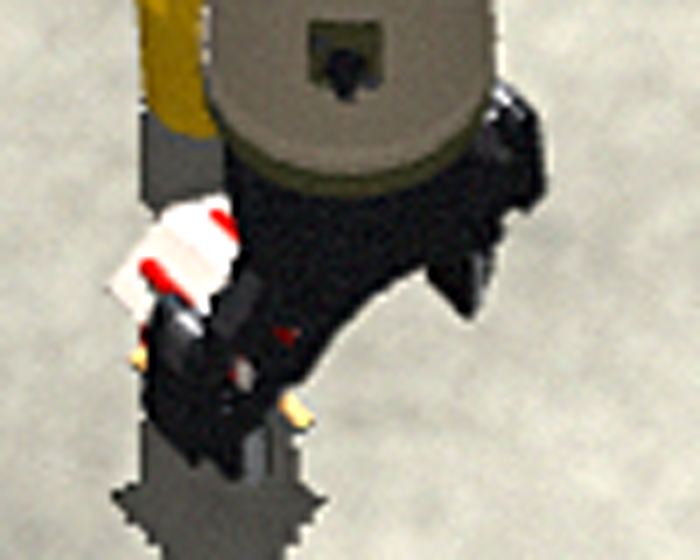

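The closed fingertips show at about the TCP projection (360,270), not 22 mm ahead. The start picture shows the same (finger tips (470,315) and (240,478)). So the tips are really about 20 mm shorter than nominal, and I should go deeper and use the gap reading as confirmation (about 24).

Request:
step_arm(targets=[[[8,-1,0,0,0,0],[16,-2,0,0,0,0],[24,-3,0,0,0,0],[32,-4,0,0,0,0],[40,-5,0,0,0,0],[48,-5,0,0,0,0],[48,-5,-12,0,0,0],[53,-6,-27,0,0,0],[59,-6.5,-42,0,0,0],[64,-7,-57,0,0,0],[70,-7.5,-72,0,0,0],[75,-8,-86,0,0,0]]], fingers=-1)

```text
time: 10.07
tool_pos: [564.5, -80.6, 231.4]
tcp_rot: [-179.9, 19.2, 174.1]
ft_force: [-0.2, 0.1, -0.5]
finger_gap: 85.1
grip_force: 0.0
```

Request:
step_arm(targets=[[[0,0,0,0,0,0],[0,0,0,0,0,0],[0,0,0,0,0,0],[0,0,0,0,0,0],[0,0,0,0,0,0],[0,0,0,0,0,0],[0,0,0,0,0,0],[0,0,0,0,0,0]]], fingers=1, newtons=30)

```text
time: 10.73
tool_pos: [565.1, -80.4, 234.9]
tcp_rot: [-180.0, 19.4, 174.2]
ft_force: [-3.9, 3.2, 5.5]
finger_gap: 22.1
grip_force: 29.3
```

Run:
```python
from h import *
s=r.sense(); print({k:np.round(v,2) for k,v in s.items()})
```

```text
{'time': np.float64(10.73), 'joint_pos': array([ -15.23,  -16.46,  109.24,    3.29,   68.1 , -100.09]), 'qd': array([-0.07,  0.15, -0.06, -0.01, -0.08,  0.01]), 'joint_efforts': array([-2.040e+00, -3.475e+01, -5.084e+01, -7.100e-01, -3.440e+00,
       -1.000e-02]), 'tool_pos': array([565.08, -80.36, 234.9 ]), 'tcp_rot': array([-179.95,   19.39,  174.15]), 'ft_force': array([-3.94,  3.24,  5.5 ]), 'wrist_torque': array([0.64, 0.45, 0.2 ]), 'grip_force': np.float64(29.28), 'finger_gap': np.float64(22.14)}
```

Request:
step_arm(targets=[[[0,0.5,0,0,0,0],[0,0.5,0,0,0,0],[4.5,0,4.2,0,0,0],[8.8,-0.4,8,0,0,0],[8.8,-0.4,8,0,0,0]]], newtons=90)

```text
time: 11.15
tool_pos: [572.9, -81.1, 242.8]
tcp_rot: [-179.9, 19.2, 174.2]
ft_force: [-15.1, 4.1, 12.5]
finger_gap: 20.2
grip_force: 88.5
```

Run:
```python
from lev import *
o,S=lev(); print([tuple(float(x) for x in t) for t in o if .3<t[0]<1.4]); s=r.sense(); print(s["ft_force"].round(1),s["tool_pos"].round(1),s["finger_gap"])
# 2-D search: hinge image offset
g=cv2.GaussianBlur(S["img"].mean(2),(0,0),.7).astype(np.float32); X=np.array([.995,-.102,0]); best=[]
for dz in range(-8,9,2):
  for dx in range(-8,9,2):
    for J in np.arange(.4,1.3,.04):
      d=-X*np.cos(J)+np.array([0,0,np.sin(J)])
      uv=proj(S,np.array([615.9,-89.4,203])+X*dx+[0,0,dz]+np.outer(np.linspace(22,60,25),d)).astype(np.float32)
      b=cv2.remap(g,uv[:,0],uv[:,1],1).ravel(); best.append((b.mean(),dx,dz,round(J,2)))
print(sorted(best)[::-1][:6])
```

```text
[(0.35, 33.0, 19.0, 48.0), (0.4, 31.0, 18.0, 47.0), (0.45, 30.0, 18.0, 47.0), (0.5, 30.0, 21.0, 47.0), (0.55, 36.0, 20.0, 45.0), (0.6, 40.0, 21.0, 40.0), (0.65, 36.0, 22.0, 31.0), (0.7, 34.0, 13.0, 22.0), (0.75, 30.0, 9.0, 19.0), (0.8, 23.0, 7.0, 16.0), (0.85, 20.0, 6.0, 13.0), (0.9, 22.0, 6.0, 11.0), (0.95, 30.0, 8.0, 12.0), (1.0, 42.0, 11.0, 15.0), (1.05, 44.0, 10.0, 22.0), (1.1, 43.0, 11.0, 33.0), (1.15, 41.0, 9.0, 39.0), (1.2, 39.0, 7.0, 39.0), (1.25, 40.0, 12.0, 38.0), (1.3, 46.0, 38.0, 40.0), (1.35, 48.0, 42.0, 42.0)]
[-13.    3.1  12.1] [572.9 -81.1 242.8] 20.47043905030163
[(np.float32(69.824486), 8, -8, np.float64(1.08)), (np.float32(69.81617), 8, -8, np.float64(1.04)), (np.float32(69.04478), 8, -8, np.float64(1.12)), (np.float32(68.039925), 8, -8, np.float64(1.0)), (np.float32(67.90422), 8, -8, np.float64(1.16)), (np.float32(67.81031), 8, -6, np.float64(1.0))]
```

Request:
step_arm(targets=[[[-1,0,2,0,0,0],[2,-0.2,5,0,0,0],[5.3,-0.5,7.4,0,0,0],[9,-0.9,9.8,0,0,0],[9,-0.9,9.8,0,0,0]]])

```text
time: 11.62
tool_pos: [582.6, -82.0, 250.4]
tcp_rot: [-179.9, 19.2, 174.1]
ft_force: [0.4, -0.5, -8.6]
finger_gap: 20.4
grip_force: 89.2
```

Request:
step_arm(targets=[[[4,-0.4,1.5,0,0,0],[8,-0.8,3,0,0,0],[11.5,-1.2,4.5,0,0,0],[11.5,-1.2,4.5,0,0,0]]])

```text
time: 11.95
tool_pos: [596.4, -83.8, 258.4]
tcp_rot: [-179.9, 19.6, 174.2]
ft_force: [2.2, 0.6, 0.5]
finger_gap: 1.7
grip_force: 0.7
```

Request:
step_arm(targets=[[[-5,0.5,14,0,0,0],[-10,1,28,0,0,0],[-16,2,44,0,0,0],[-30,3,65,0,0,0],[-60,6,75,0,0,0],[-95,9,80,0,0,0],[-120,12,80,0,0,0],[-120,12,80,0,0,0]]])

```text
time: 12.62
tool_pos: [472.8, -71.4, 340.2]
tcp_rot: [-179.8, 19.7, 174.2]
ft_force: [-0.4, -0.7, 0.5]
finger_gap: -0.4
grip_force: 0.0
```

Run:
```python
from lev import *
o,S=lev(); print([tuple(float(x) for x in t) for t in o if .5<t[0]]); s=r.sense(); print(s["ft_force"].round(1),s["tool_pos"].round(1),s["finger_gap"])
np.save("S_up.npy",S["img"]); np.save("T_up.npy",vision.snapshot("top")["img"])
```

```text
[(0.55, 29.0, 19.0, 45.0), (0.6, 32.0, 19.0, 40.0), (0.65, 35.0, 19.0, 32.0), (0.7, 41.0, 29.0, 24.0), (0.75, 46.0, 43.0, 20.0), (0.8, 47.0, 45.0, 18.0), (0.85, 45.0, 29.0, 15.0), (0.9, 45.0, 27.0, 12.0), (0.95, 46.0, 25.0, 14.0), (1.0, 61.0, 51.0, 23.0), (1.05, 68.0, 59.0, 34.0), (1.1, 58.0, 50.0, 42.0), (1.15, 53.0, 48.0, 47.0), (1.2, 51.0, 46.0, 49.0), (1.25, 50.0, 47.0, 49.0), (1.3, 49.0, 47.0, 50.0), (1.35, 48.0, 46.0, 50.0), (1.4, 49.0, 46.0, 50.0), (1.45, 49.0, 46.0, 50.0)]
[ 0.3  0.7 -0.8] [474.2 -71.7 339.7] 0.1405466026391943
```

Run:
```python
from h import *
S=vision.snapshot("side"); g=S["img"].mean(2)
sub=g[160:200,300:340]; m=(cv2.GaussianBlur(sub,(0,0),1)<24).astype(np.uint8)
n,l,st,ce=cv2.connectedComponentsWithStats(m)
print([(st[i][4],(ce[i]+[300,160]).round(1),st[i][2:4]) for i in range(1,n)])
X=np.array([.995,-.102,0]);Y=np.array([.102,.995,0])
def lp(u,v,y0):
    d=ray(S,u,v); h=np.array([615.9,-89.4,203]); t=(Y@(h-S["eye"])+y0)/(Y@d); p=S["eye"]+t*d; return np.array([X@(p-h),p[2]-203]).round(1)
cand=[(326.5,202.1),(321.2,186.9)]+[tuple(ce[i]+[300,160]) for i in range(1,n) if 20<st[i][4]<200]
for c in cand: print(np.round(c,1),[lp(*c,y) for y in(-4,0,4)])
for J in(0,.75,1,1.3): print(J,-85*np.cos(J),85*np.sin(J))
```

```text
[(np.int32(59), array([318.9, 185.5]), array([15, 15], dtype=int32)), (np.int32(2), array([300.5, 194. ]), array([2, 1], dtype=int32)), (np.int32(14), array([338.1, 197.1]), array([3, 5], dtype=int32)), (np.int32(16), array([307.9, 198.1]), array([6, 4], dtype=int32)), (np.int32(3), array([300.3, 198.7]), array([2, 2], dtype=int32))]
[326.5 202.1] [array([-81.4,  -7.5]), array([-84. ,  -3.6]), array([-86.5,   0.3])]
[321.2 186.9] [array([-59.4,  49. ]), array([-62. ,  52.7]), array([-64.7,  56.4])]
[318.9 185.5] [array([-50. ,  50.9]), array([-52.7,  54.6]), array([-55.4,  58.3])]
0 -85.0 0.0
0.75 -62.193553854274775 57.9392946019834
1 -45.92569599879188 71.5250337086712
1.3 -22.737400433089924 81.9024457604614
```

Request:
step_arm(targets=[[[5,0,-30,0,0,0],[15,-1,-60,0,0,0],[36,-3,-90,0,0,0],[50,-4,-92,0,0,0],[65,-6,-92,0,0,0],[75,-7,-91,0,0,0],[84,-8,-89,0,0,0],[90,-9,-86,0,0,0],[96,-9.5,-84,0,0,0],[102,-10,-82,0,0,0],[102,-10,-82,0,0,0]]])

```text
time: 13.68
tool_pos: [577.3, -81.5, 254.5]
tcp_rot: [-179.9, 19.4, 174.1]
ft_force: [0.8, -0.1, -0.5]
finger_gap: 0.5
grip_force: 0.0
```

Request:
step_arm(targets=[[[4,-0.4,1,0,0,0],[8,-0.8,2,0,0,0],[12,-1.2,3,0,0,0],[12,-1.2,3,0,0,0]]])

```text
time: 14.02
tool_pos: [582.7, -81.9, 253.2]
tcp_rot: [-179.9, 18.5, 174.1]
ft_force: [-36.0, 3.5, 8.2]
finger_gap: 0.2
grip_force: 16.0
```

Run:
```python
from lev import *
o,S=lev(); print([tuple(float(x) for x in t) for t in o if .7<t[0]]); s=r.sense(); print(s["ft_force"].round(1),s["tool_pos"].round(1))
```

```text
[(0.75, 45.0, 41.0, 31.0), (0.8, 46.0, 39.0, 38.0), (0.85, 47.0, 32.0, 44.0), (0.9, 45.0, 26.0, 46.0), (0.95, 39.0, 23.0, 39.0), (1.0, 35.0, 11.0, 26.0), (1.05, 37.0, 8.0, 18.0), (1.1, 37.0, 8.0, 12.0), (1.15, 37.0, 10.0, 12.0), (1.2, 43.0, 32.0, 15.0), (1.25, 48.0, 47.0, 21.0), (1.3, 49.0, 45.0, 27.0), (1.35, 48.0, 39.0, 28.0), (1.4, 47.0, 38.0, 28.0), (1.45, 47.0, 37.0, 31.0)]
[-35.5   3.2   7.5] [582.7 -81.9 253.2]
```

Request:
step_arm(targets=[[[-10,1,0,0,0,0],[-30,3,0,0,0,0],[-60,6,10,0,0,0],[-90,9,40,0,0,0],[-110,11,60,0,0,0],[-110,11,60,0,0,0]]])

```text
time: 14.57
tool_pos: [477.7, -71.8, 323.7]
tcp_rot: [-179.8, 19.8, 174.2]
ft_force: [0.8, -0.3, 2.0]
finger_gap: -0.1
grip_force: 0.0
```

Run:
```python
import lev
from lev import *
for h in ([615.9,-89.4,203.],[614.8,-85.3,203.]):
    o,S=lev.lev(np.array(h)); print([tuple(float(x) for x in t) for t in o if .8<t[0]]); 
s=r.sense(); print(s["ft_force"].round(1),s["tool_pos"].round(1))
```

```text
Traceback (most recent call last):
AttributeError: 'function' object has no attribute 'lev'
```

Run:
```python
from lev import *
for h in ([615.9,-89.4,203.],[614.8,-85.3,203.]):
    o,S=lev(np.array(h)); print([tuple(float(x) for x in t) for t in o if .8<t[0]]); 
s=r.sense(); print(s["ft_force"].round(1),s["tool_pos"].round(1))
```

```text
[(0.85, 46.0, 33.0, 46.0), (0.9, 47.0, 29.0, 50.0), (0.95, 47.0, 32.0, 51.0), (1.0, 49.0, 40.0, 50.0), (1.05, 50.0, 48.0, 49.0), (1.1, 50.0, 49.0, 46.0), (1.15, 49.0, 47.0, 38.0), (1.2, 49.0, 47.0, 28.0), (1.25, 49.0, 48.0, 18.0), (1.3, 48.0, 42.0, 13.0), (1.35, 48.0, 35.0, 15.0), (1.4, 47.0, 35.0, 23.0), (1.45, 46.0, 34.0, 32.0)]
[(0.85, 44.0, 23.0, 44.0), (0.9, 44.0, 19.0, 49.0), (0.95, 43.0, 21.0, 50.0), (1.0, 45.0, 26.0, 50.0), (1.05, 47.0, 33.0, 49.0), (1.1, 47.0, 37.0, 46.0), (1.15, 48.0, 43.0, 39.0), (1.2, 49.0, 48.0, 28.0), (1.25, 50.0, 49.0, 16.0), (1.3, 51.0, 49.0, 9.0), (1.35, 51.0, 49.0, 10.0), (1.4, 51.0, 49.0, 19.0), (1.45, 50.0, 48.0, 29.0)]
[ 0.1 -0.3 -0.2] [478.6 -71.8 319.2]
```

```bash
cat > crank.py <<'E'
from h import *
X=np.array([.995,-.102,0]);Y=np.array([.102,.995,0]);Z=np.array([0,0,1.])
def mask(S,c,A,rad,x1=-10,x2=-52):
    a=c+35*np.sin(A)*Y+35*np.cos(A)*Z; m=np.zeros((480*4,640*4),np.uint8); P=[]
    for x in(x1,x2):
        for t in np.linspace(0,2*np.pi,24): P.append(a+x*X+rad*(np.cos(t)*Y+np.sin(t)*Z))
    h=cv2.convexHull((proj(S,P)*4+2).astype(np.float32)).astype(np.int32); cv2.fillConvexPoly(m,h,255)
    return cv2.resize(m,(640,480),interpolation=cv2.INTER_AREA)/255.
def score(S,c,A):
    g=np.minimum(S["img"].mean(2),90); i=mask(S,c,A,8.5); o=mask(S,c,A,15,-16,-58); o=np.clip(o-mask(S,c,A,9.5,-10,-53),0,1)
    return (g*o).sum()/o.sum()-(g*i).sum()/i.sum()
def search(S,c0,As,dys,dxs=(0,)):
    return sorted([(round(float(score(S,c0+dy*Y+dx*X,np.radians(A))),1),A,dy,dx) for A in As for dy in dys for dx in dxs])[::-1]
E
python3 - <<'E'
from crank import *
S=vision.snapshot("side");T=vision.snapshot("top"); cv2.imwrite("pics/Tn.png",T["img"])
d=np.abs(T["img"].astype(int)-cv2.imread("pics/top0.png"))[195:230,275:300].mean(); print("top change",d)
T["img"]=cv2.imread("pics/top0.png")
c=np.array([578.3,84.3,135.])
print(search(S,c,range(0,360,10),(0,))[:5])
print("S",search(S,c,range(15,80,5),(-6,-3,0,3),(-3,0,3))[:8])
print("T",search(T,c,range(15,80,5),(-6,-3,0,3),(-3,0,3))[:8])
E
```

```text
top change 3.5718095238095238
[(22.4, 40, 0, 0), (14.1, 50, 0, 0), (10.4, 250, 0, 0), (10.1, 210, 0, 0), (9.1, 240, 0, 0)]
S [(26.5, 40, 3, 0), (25.8, 50, -6, 3), (24.5, 45, 0, 3), (24.3, 45, -3, 3), (24.0, 40, 3, 3), (23.4, 45, 0, 0), (23.3, 50, -3, 3), (23.0, 45, -3, 0)]
T [(17.4, 50, -6, 0), (17.3, 45, -3, 0), (17.3, 30, 3, -3), (17.1, 50, -6, -3), (17.0, 45, -3, -3), (17.0, 30, 3, 0), (16.8, 35, 0, 0), (16.8, 35, 0, -3)]
```

Request:
step_arm(targets=[[[5,30,0,0,0,0],[10,60,0,-0.006,-0.058,0],[16,90,0,-0.012,-0.115,0],[22,120,-10,-0.018,-0.172,0],[28,150,-30,-0.023,-0.23,0],[34,175,-60,-0.023,-0.23,0],[38,185,-85,-0.023,-0.23,0],[38,185,-105,-0.023,-0.23,0],[38,185,-111,-0.023,-0.23,0],[38,185,-111,-0.023,-0.23,0]]], fingers=-1, newtons=40)

```text
time: 15.6
tool_pos: [514.2, 113.4, 201.5]
tcp_rot: [-179.8, 32.2, 174.3]
ft_force: [0.2, 0.4, 0.0]
finger_gap: 85.4
grip_force: 0.0
```

Run:
```python
from crank import *
s=r.sense(); print(s["tool_pos"].round(1),s["tcp_rot"].round(1),s["joint_pos"].round(1),s["finger_gap"],s["ft_force"].round(1))
```

```text
[514.2 113.4 201.5] [-179.8   32.2  174.3] [ 14.4 -33.5 128.7 -13.1  55.  -65.1] 85.36144444161712 [0.2 0.4 0. ]
```

Request:
step_arm(targets=[[[8,-1,-11,0,0,0],[16,-1.5,-22,0,0,0],[24,-2.5,-33,0,0,0],[32,-3,-44,0,0,0],[40,-4,-54,0,0,0],[40,-4,-54,0,0,0],[40,-4,-54,0,0,0]]])

```text
time: 16.18
tool_pos: [556.5, 108.8, 152.4]
tcp_rot: [-179.9, 32.5, 174.0]
ft_force: [-0.1, 1.0, -0.8]
finger_gap: 85.7
grip_force: 0.0
```

Request:
step_arm(targets=[[[0,0,0,0,0,0],[0,0,0,0,0,0],[0,0,0,0,0,0],[0,0,0,0,0,0],[0,0,0,0,0,0],[0,0,0,0,0,0],[0,0,0,0,0,0],[0,0,0,0,0,0],[0,0,0,0,0,0]]], fingers=1, newtons=40)

```text
time: 16.93
tool_pos: [556.1, 109.9, 152.4]
tcp_rot: [180.0, 32.6, 174.1]
ft_force: [-4.7, 0.9, 5.0]
finger_gap: 15.2
grip_force: 39.1
```

```bash
cat > circ.py <<'E'
import sys
from crank import *
def d(t,A0): # cumulative displacement after turning t deg
    a,b=np.radians(A0),np.radians(A0+t)
    return Y*(35*(np.sin(b)-np.sin(a))+20*t/360)+Z*35*(np.cos(b)-np.cos(a))
if __name__=="__main__":
    A0=float(sys.argv[1])
    for t0 in range(0,360,60): print(t0,[list((d(t0+k,A0)-d(t0,A0)).round(1)) for k in range(10,70,10)])
E
python3 circ.py 40 | sed 's/np.float64(\([^)]*\))/\1/g'
```

```text
0 [[0.5, 4.8, -4.3], [0.9, 8.9, -9.3], [1.2, 12.0, -14.8], [1.4, 14.1, -20.7], [1.6, 15.2, -26.8], [1.6, 15.2, -32.9]]
60 [[-0.1, -1.0, -5.9], [-0.3, -3.0, -11.4], [-0.6, -6.0, -16.4], [-1.0, -9.7, -20.7], [-1.4, -14.1, -24.2], [-2.0, -19.1, -26.8]]
120 [[-0.5, -5.3, -1.6], [-1.1, -10.8, -2.1], [-1.7, -16.3, -1.6], [-2.2, -21.6, 0.0], [-2.7, -26.6, 2.6], [-3.2, -31.0, 6.1]]
180 [[-0.4, -3.7, 4.3], [-0.7, -6.7, 9.3], [-0.9, -8.7, 14.8], [-1.0, -9.7, 20.7], [-1.0, -9.7, 26.8], [-0.9, -8.6, 32.9]]
240 [[0.2, 2.1, 5.9], [0.5, 5.2, 11.4], [1.0, 9.3, 16.4], [1.4, 14.1, 20.7], [2.0, 19.6, 24.2], [2.6, 25.7, 26.8]]
300 [[0.7, 6.4, 1.6], [1.3, 13.0, 2.1], [2.0, 19.6, 1.6], [2.7, 26.0, -0.0], [3.3, 32.1, -2.6], [3.9, 37.6, -6.1]]
```

Request:
step_arm(targets=[[[0,0,0,0,0,0],[0,0,0,0,0,0],[0.5,4.8,-4.3,0,0,0],[0.9,8.9,-9.3,0,0,0],[1.2,12,-14.8,0,0,0],[1.2,12,-14.8,0,0,0]]], newtons=60)

```text
time: 17.43
tool_pos: [557.1, 121.9, 136.2]
tcp_rot: [-180.0, 32.5, 174.2]
ft_force: [2.4, 0.5, -3.1]
finger_gap: 14.6
grip_force: 59.1
```

Request:
step_arm(targets=[[[0.2,2.1,-5.9,0,0,0],[0.4,3.2,-12,0,0,0],[0.4,3.2,-18.1,0,0,0],[0.3,2.2,-24,0,0,0],[0.1,0.2,-29.5,0,0,0],[-0.2,-2.8,-34.5,0,0,0],[-0.2,-2.8,-34.5,0,0,0]]])

```text
time: 18.02
tool_pos: [556.8, 116.9, 101.7]
tcp_rot: [-179.8, 32.5, 174.1]
ft_force: [-3.8, -8.6, 4.1]
finger_gap: 14.4
grip_force: 60.2
```

Request:
step_arm(targets=[[[-0.5,-5,-4.3,0,0,0],[-0.9,-9.6,-7.8,0,0,0],[-1.5,-14.6,-10.4,0,0,0],[-2,-19.9,-12,0,0,0],[-2.6,-25.4,-12.5,0,0,0],[-3.2,-30.9,-12,0,0,0],[-3.2,-30.9,-12,0,0,0]]])

```text
time: 18.6
tool_pos: [554.2, 87.9, 91.6]
tcp_rot: [180.0, 32.6, 174.1]
ft_force: [-14.8, 2.4, 14.7]
finger_gap: 14.5
grip_force: 61.5
```

Request:
step_arm(targets=[[[-1,-2.5,2.5,0,0,0],[-1.5,-5.3,4.1,0,0,0],[-2,-10.3,6.7,0,0,0],[-2.5,-14.7,10.2,0,0,0],[-2.9,-18.4,14.5,0,0,0],[-3.2,-21.4,19.5,0,0,0],[-3.4,-23.4,25,0,0,0],[-3.4,-23.4,25,0,0,0]]])

```text
time: 19.27
tool_pos: [551.4, 64.7, 117.0]
tcp_rot: [179.9, 32.7, 174.1]
ft_force: [-0.4, 4.9, 3.2]
finger_gap: 14.6
grip_force: 60.4
```

Request:
step_arm(targets=[[[0,0,5.9,0,0,0],[0,0,12,0,0,0],[0,1.2,18.1,0,0,0],[0.3,3.2,24,0,0,0],[0.6,6.3,29.5,0,0,0],[1.1,10.4,34.5,0,0,0],[1.1,10.4,34.5,0,0,0]]])

```text
time: 19.85
tool_pos: [552.3, 76.0, 150.5]
tcp_rot: [179.9, 32.6, 174.1]
ft_force: [8.6, 5.7, -3.7]
finger_gap: 14.6
grip_force: 59.4
```

Request:
step_arm(targets=[[[0.6,5,4.2,0,0,0],[1.3,10.5,7.6,0,0,0],[2.1,16.6,10,0,0,0],[2.8,23,11.4,0,0,0],[3.4,29.6,11.7,0,0,0],[4.1,36,11,0,0,0],[4.1,36,11,0,0,0]]])

```text
time: 20.43
tool_pos: [556.0, 111.6, 161.0]
tcp_rot: [-180.0, 32.6, 174.1]
ft_force: [5.6, -0.6, -1.0]
finger_gap: 14.4
grip_force: 60.0
```

Request:
step_arm(targets=[[[0.7,6.4,-1.7,0,0,0],[1.4,12.5,-4.6,0,0,0],[2.1,18.6,-8.8,0,0,0],[2.1,18.6,-8.8,0,0,0],[2.1,18.6,-8.8,0,0,0]]])

```text
time: 20.85
tool_pos: [557.9, 130.4, 152.0]
tcp_rot: [180.0, 32.6, 174.2]
ft_force: [4.0, 2.8, 1.4]
finger_gap: 14.3
grip_force: 60.3
```

Run:
```python
from lev import *
s=r.sense(); print(s["tool_pos"].round(1),s["tcp_rot"].round(1),s["finger_gap"],s["ft_force"].round(1))
S=vision.snapshot("side")
def blob(u,v):
    g=cv2.GaussianBlur(S["img"].mean(2),(0,0),.8); x,y=int(u)-9,int(v)-9; sub=g[y:y+19,x:x+19]; w=np.clip(30-sub,0,None); yy,xx=np.mgrid[y:y+19,x:x+19]; return (w*xx).sum()/w.sum(),(w*yy).sum()/w.sum()
h=np.array([614.8,-85.3,203]);X=np.array([.995,-.102,0]);Y=np.array([.102,.995,0])
for dy in(0,10,20): 
    p=proj(S,h-22.7*X+[0,0,81.9]+dy*Y)[0]; print(dy,p,blob(*p))
```

```text
[557.9 130.4 152. ] [180.   32.6 174.2] 14.295832603624952 [4.  2.8 1.4]
0 [311.17381385 176.75358713] (np.float64(307.15159084044126), np.float64(179.7662957069142))
10 [309.48763526 178.24487   ] (np.float64(307.1515908404413), np.float64(179.7662957069143))
20 [307.78858322 179.74753834] (np.float64(307.15159084044126), np.float64(179.76629570691424))
```

Request:
step_arm(targets=[[[0,0,0,0,0,0],[0,0,0,0,0,0],[0,0,0,0,0,0],[0,0,0,0,0,0],[0,0,0,0,0,0],[-8,1,12,0,0,0],[-16,2,25,0,0,0],[-24,2.5,37,0,0,0],[-32,3,50,0,0,0],[-40,4,65,0,0,0],[-40,4,95,0,0,0],[-45,-20,125,0,0,0]]], fingers=-1)

```text
time: 21.9
tool_pos: [511.7, 111.5, 276.7]
tcp_rot: [-180.0, 32.4, 174.3]
ft_force: [1.1, -0.0, 0.7]
finger_gap: 85.5
grip_force: 0.0
```

Run:
```python
from crank import *
S=vision.snapshot("side")
c=np.array([578.3,84.3,135.])+20*Y
for A in range(20,65,5): print(A,[round(float(score(S,c+dy*Y,np.radians(A))),1) for dy in(-6,-3,0,3,6)])
```

```text
20 [-15.7, -14.7, -12.8, -12.1, -9.4]
25 [-13.3, -11.6, -10.1, -7.1, 0.4]
30 [-11.0, -8.8, -4.2, 4.0, 15.1]
35 [-6.8, -2.0, 6.9, 19.6, 26.9]
40 [1.1, 11.4, 23.0, 25.8, 20.3]
45 [14.5, 23.6, 24.7, 17.9, 8.7]
50 [23.9, 22.4, 14.9, 6.2, 0.6]
55 [17.9, 10.6, 4.8, -0.8, -7.2]
60 [8.5, 2.6, -2.5, -9.6, -14.7]
```

Request:
step_arm(targets=[[[0,0,35,0,0,0],[0,-5,70,0,0,0],[2,-30,95,0.006,0.055,0],[6,-60,98,0.011,0.11,0],[12,-90,98,0.017,0.165,0],[18,-120,98,0.022,0.22,0],[24,-150,98,0.022,0.22,0],[35,-177,98,0.022,0.22,0],[65,-178,98,0.022,0.22,0],[100,-179,98,0.022,0.22,0],[130,-180,98,0.022,0.22,0],[130,-180,98,0.022,0.22,0]]], fingers=1, newtons=60)

```text
time: 22.95
tool_pos: [645.7, -71.4, 371.1]
tcp_rot: [-180.0, 19.6, 174.1]
ft_force: [0.2, 0.2, -0.7]
finger_gap: 0.0
grip_force: 0.0
```

```bash
cat > b.py <<'E'
from h import *
s=r.sense(); print(s["tool_pos"].round(1),s["tcp_rot"].round(1),s["finger_gap"],s["ft_force"].round(1),s["joint_pos"].round(0))
S=vision.snapshot("side"); g=cv2.GaussianBlur(S["img"].mean(2),(0,0),1)
h=np.array([616.8,-65.4,203]);X=np.array([.995,-.102,0])
print([(round(J,1),int(cv2.getRectSubPix(g.astype(np.float32),(3,3),tuple(float(v) for v in proj(S,h-85*np.cos(J)*X+[0,0,85*np.sin(J)])[0])).mean())) for J in np.arange(-.2,1.5,.1)])
E
python3 b.py
```

```text
[645.7 -71.4 371.1] [-180.    19.6  174.1] 0.016705538762170197 [ 0.2  0.2 -0.7] [-12.  -5.  85.   2.  80. -96.]
[(np.float64(-0.2), 30), (np.float64(-0.1), 43), (np.float64(0.0), 48), (np.float64(0.1), 50), (np.float64(0.2), 51), (np.float64(0.3), 50), (np.float64(0.4), 47), (np.float64(0.5), 47), (np.float64(0.6), 42), (np.float64(0.7), 26), (np.float64(0.8), 35), (np.float64(0.9), 49), (np.float64(1.0), 51), (np.float64(1.1), 48), (np.float64(1.2), 26), (np.float64(1.3), 10), (np.float64(1.4), 16)]
```

Request:
step_arm(targets=[[[0,4,-30,0,0,0],[0,4,-55,0,0,0],[0,4,-75,0,0,0],[0,4,-90,0,0,0],[-5,4.5,-91,0,0,0],[-5,4.5,-91,0,0,0]]])

```text
time: 23.5
tool_pos: [636.1, -65.9, 283.7]
tcp_rot: [-179.9, 19.8, 174.1]
ft_force: [0.0, 0.6, 0.5]
finger_gap: -0.3
grip_force: 0.0
```

Request:
step_arm(targets=[[[-5,0.5,-6,0,0,0],[-11,1,-7.5,0,0,0],[-19,1.9,-9.5,0,0,0],[-27,2.7,-13,0,0,0],[-34,3.4,-17.5,0,0,0],[-41,4.1,-22.5,0,0,0],[-47,4.7,-27.5,0,0,0],[-53,5.3,-33.5,0,0,0],[-53,5.3,-33.5,0,0,0]]])

```text
time: 24.25
tool_pos: [583.0, -60.5, 248.7]
tcp_rot: [-179.9, 19.7, 174.1]
ft_force: [0.6, 0.1, -0.4]
finger_gap: -0.2
grip_force: 0.1
```

```bash
python3 b.py
```

```text
[583.  -60.5 248.7] [-179.9   19.7  174.1] -0.18116750004905402 [ 0.6  0.1 -0.4] [-12. -15. 106.   2.  69. -97.]
[(np.float64(-0.2), 30), (np.float64(-0.1), 43), (np.float64(0.0), 49), (np.float64(0.1), 50), (np.float64(0.2), 51), (np.float64(0.3), 50), (np.float64(0.4), 47), (np.float64(0.5), 45), (np.float64(0.6), 26), (np.float64(0.7), 7), (np.float64(0.8), 11), (np.float64(0.9), 31), (np.float64(1.0), 18), (np.float64(1.1), 12), (np.float64(1.2), 26), (np.float64(1.3), 37), (np.float64(1.4), 31)]
```

Request:
step_arm(targets=[[[8,-1,3,0,0,0],[2,-0.5,30,0,0,0],[-8,0,58,0,0,0],[-22,1,62,0,0,0],[-31,1.5,52,0,0,0],[-29,1.5,35,0,0,0],[-27,1.2,22,0,0,0],[-27,1.2,22,0,0,0]]])

```text
time: 24.97
tool_pos: [557.0, -59.4, 269.6]
tcp_rot: [-180.0, 19.6, 174.1]
ft_force: [0.0, 1.0, -0.5]
finger_gap: -0.0
grip_force: 0.0
```

Request:
step_arm(targets=[[[-1.3,0.1,-3.2,0,0,0],[-7.6,0.8,-11.2,0,0,0],[-12,1.2,-18.4,0,0,0],[-15.7,1.6,-26,0,0,0],[-18.6,1.9,-34,0,0,0],[-20.7,2.1,-42.3,0,0,0],[-22,2.2,-50.7,0,0,0],[-22.4,2.3,-57,0,0,0],[-22.4,2.3,-57,0,0,0]]])

```text
time: 25.72
tool_pos: [535.0, -57.3, 214.8]
tcp_rot: [-179.9, 19.8, 174.1]
ft_force: [-1.1, -0.6, 0.8]
finger_gap: 0.2
grip_force: 0.0
```

```bash
python3 b.py
```

```text
[535.  -57.3 214.8] [-179.9   19.8  174.1] 0.20762532948817114 [-1.1 -0.6  0.8] [-13. -22. 116.   3.  67. -98.]
[(np.float64(-0.2), 25), (np.float64(-0.1), 21), (np.float64(0.0), 12), (np.float64(0.1), 16), (np.float64(0.2), 16), (np.float64(0.3), 17), (np.float64(0.4), 22), (np.float64(0.5), 28), (np.float64(0.6), 28), (np.float64(0.7), 23), (np.float64(0.8), 36), (np.float64(0.9), 49), (np.float64(1.0), 51), (np.float64(1.1), 50), (np.float64(1.2), 49), (np.float64(1.3), 47), (np.float64(1.4), 47)]
```

Lever followed down. I'll press home until the force rises.

Request:
step_arm(targets=[[[0,0,-3,0,0,0],[0,0,-6,0,0,0],[0,0,-8,0,0,0],[0,0,-8,0,0,0]]])

```text
time: 26.1
tool_pos: [536.1, -57.5, 210.1]
tcp_rot: [-179.9, 20.0, 174.2]
ft_force: [-9.6, 1.2, 13.0]
finger_gap: 0.4
grip_force: 7.9
```

Request:
step_arm(targets=[[[0,0,-2,0,0,0],[0,0,-3.5,0,0,0],[0,0,-3.5,0,0,0]]])

```text
time: 26.35
tool_pos: [536.4, -57.5, 209.5]
tcp_rot: [-179.9, 20.1, 174.2]
ft_force: [-27.6, 4.3, 33.7]
finger_gap: -0.5
grip_force: 19.9
```

Request:
step_arm(targets=[[[0,0,6,0,0,0],[-3,0,20,0,0,0],[-12,0,50,0,0,0],[-20,0,85,0,0,0],[-25,0,120,0,0,0],[-25,-30,130,0,0,0],[-25,-60,130,0,0,0],[-25,-90,130,0,0,0],[-25,-90,130,0,0,0],[-25,-90,130,0,0,0]]])

```text
time: 27.18
tool_pos: [510.2, -148.8, 334.0]
tcp_rot: [-179.9, 19.9, 173.9]
ft_force: [0.2, 0.5, 0.1]
finger_gap: 0.1
grip_force: 0.0
```

```bash
python3 b.py
python3 - <<'E'
from crank import *
S=vision.snapshot("side"); a=cv2.imread("pics/side0.png"); 
g=cv2.GaussianBlur(S["img"].mean(2),(0,0),.8).astype(np.float32)
# dark-ball centroid vs model for J=0, and J=-0.05..0.15
h=np.array([616.8,-65.4,203])
for J in(0,.1): print(J,proj(S,h-86*np.cos(J)*X+[0,0,85*np.sin(J)])[0])
u,v=320,205; sub=g[v-9:v+10,u-9:u+12]; w=np.clip(22-sub,0,None); yy,xx=np.mgrid[v-9:v+10,u-9:u+12]; print((w*xx).sum()/w.sum(),(w*yy).sum()/w.sum(),(w>0).sum())
c=np.array([578.3,84.3,135.])+20*Y
print([(A,round(float(score(S,c,np.radians(A))),1)) for A in range(30,60,4)])
E
```

```text
[ 510.2 -148.8  334. ] [-179.9   19.9  173.9] 0.10144689355305785 [0.2 0.5 0.1] [ -27.  -24.  105.    7.   80. -110.]
[(np.float64(-0.2), 18), (np.float64(-0.1), 12), (np.float64(0.0), 10), (np.float64(0.1), 22), (np.float64(0.2), 41), (np.float64(0.3), 49), (np.float64(0.4), 47), (np.float64(0.5), 47), (np.float64(0.6), 42), (np.float64(0.7), 26), (np.float64(0.8), 36), (np.float64(0.9), 49), (np.float64(1.0), 51), (np.float64(1.1), 50), (np.float64(1.2), 49), (np.float64(1.3), 47), (np.float64(1.4), 46)]
0 [323.56164244 205.4080035 ]
0.1 [323.46862586 203.43474585]
322.88827919061623 206.7914704474747 94
[(30, -4.1), (34, 5.3), (38, 16.7), (42, 24.6), (46, 22.3), (50, 14.6), (54, 6.2), (58, 0.1)]
```

Lever home, the wheel back at its starting angle, the carriage moved 20 mm and the gripper clear, so I'm handing in.

```bash
python3 -c "
from bench import r
print(r.hand_in())"
```

```text
the job is handed in; nothing more can be done
None
```

The job is handed in, and no verdict came back: the clamp lever went up to its stop after three grips slipped off the ball, the handwheel made one full anticlockwise turn (carriage about 20 mm nearer the chuck by camera), and the lever was pressed down to its stop and let go at 27 s; I did not check the bystanders in a final picture.

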